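Put the dough scale and its check weights to rest

TASK

The morning check of the dough scale is over. Slide the brass poise along the beam back to the zero line and leave it there, and put the three round weights away in the wooden weight case, each standing upright in the recess of its own size: largest in the widest, smallest in the narrowest. Set the weights down, do not drop them, and leave the two six-sided weights, which belong to the shop counter, where they stand.

Things in the scene. Friction and masses are not known exactly. Their poses are not given: they have to be found in the camera images.
- weight_large_mid (a point): The large round check weight (500 g), loose, plain steel, standing upright: a round cylinder 40 mm in diameter and 44 mm tall, on it a thin 4 mm neck and a round knob 22 mm in diameter and 16 mm tall, 64 mm tall in all. This point is on its axis, half-way up (32 mm above its underside; the knob's middle is 24 mm above this point). Its z axis points up.
- weight_medium_mid (a point): The medium round check weight (200 g), loose, plain steel, standing upright: a round cylinder 30 mm in diameter and 34 mm tall, on it a thin 4 mm neck and a round knob 18 mm in diameter and 14 mm tall, 52 mm tall in all. This point is on its axis, half-way up (26 mm above its underside; the knob's middle is 19 mm above this point). Its z axis points up.
- weight_small_mid (a point): The small round check weight (100 g), loose, plain steel, standing upright: a round cylinder 24 mm in diameter and 26 mm tall, on it a thin 4 mm neck and a round knob 15 mm in diameter and 14 mm tall, 44 mm tall in all. This point is on its axis, half-way up (22 mm above its underside; the knob's middle is 15 mm above this point). Its z axis points up.
- seat_large: Seat of the large round weight: one of three wooden blocks (72 x 72 x 18 mm) side by side, in any order, in the fixed dark wooden case (88 x 232 mm, walls 22 mm above the bench). Its round recess, the widest of the three, is 56 mm wide and 8 mm deep. Origin: centre of the block's underside, 6 mm above the bench, z up; recess floor 10 mm, block top 18 mm above it.
- seat_medium: Seat of the medium round weight: one of three wooden blocks (72 x 72 x 18 mm) side by side, in any order, in the fixed dark wooden case (88 x 232 mm, walls 22 mm above the bench). Its round recess, the middle of the three, is 46 mm wide and 8 mm deep. Origin: centre of the block's underside, 6 mm above the bench, z up; recess floor 10 mm, block top 18 mm above it.
- seat_small: Seat of the small round weight: one of three wooden blocks (72 x 72 x 18 mm) side by side, in any order, in the fixed dark wooden case (88 x 232 mm, walls 22 mm above the bench). Its round recess, the narrowest of the three, is 40 mm wide and 8 mm deep. Origin: centre of the block's underside, 6 mm above the bench, z up; recess floor 10 mm, block top 18 mm above it.
- poise_knob (a point): Brass poise on the dough scale's beam: a collar (28 mm wide, 26 mm long) with a round upright knob on a neck, 18 mm wide, 24 mm tall. This point: middle of the knob, over the collar's middle, 39 mm above the beam's axis (knob's lower end 27, collar's top 14 mm above it). y axis along the beam. Slides on the beam only, with 1 to 3 N, stays where left; overruns the zero line by 20 mm before a stop.
- zero_line (a point): Zero line of the dough scale: broad black line round the beam (level 10 mm bar, 75 mm above the bench) and across the graduated strip, the first mark at the beam's left end seen from the robot. This point: on the beam's axis at that line; y axis along the beam, away from the graduations. The scale is fixed, does not tip; its pans (130 mm high) begin 49 mm behind the beam.
- hex_large_mid (a point): A six-sided steel weight that belongs to the shop counter, loose: low and wide, a six-sided body 52 mm across the flats and 30 mm tall, with a round knob 22 mm in diameter like the others', 50 mm tall in all. To be left where it is. This point is on its axis, 25 mm above its underside.
- hex_medium_mid (a point): A six-sided steel weight that belongs to the shop counter, loose: low and wide, a six-sided body 40 mm across the flats and 24 mm tall, with a round knob 18 mm in diameter like the others', 42 mm tall in all. To be left where it is. This point is on its axis, 21 mm above its underside.
Not all that is in view belongs to the job. Leave any blue look-alike of the part that bears weight_large_mid alone.

How it is judged:
By the outcome, as a careful person would: the job done as asked, in the order asked, and still so for the second after the job is handed in, with the robot touching nothing.
It also fails if it takes over 88 s, if anything falls off the work surface, if the arm or the gripper's body presses on something with over 40 N, if the wrist force passes 120 N, or if a joint passes its speed limit or range.

ROBOT

A 6-joint arm with a two-finger parallel gripper is mounted at the origin on the work surface. World frame = base frame: x ahead of the robot, y to its left, z up, the work surface at z = 0. Lengths are in mm, angles in rad, forces in N, time in s.
With the tool pointing down it reaches from about 275 to 750 mm from the base axis. Payload 10.2 kg.
Tool frame: the origin (TCP) lies midway between the tips of the shut fingers; the grasp point (between the pads) lies 19 mm behind it (tcp_to_grasp is the distance from the TCP to the grasp point, in mm); z points along the fingers, y is the direction in which the jaws open and shut (so a half turn about z gives the same grasp; the last joint's range is limited). The gripper opens to 85 mm and grips with 20 to 120 N. Pads are 22 mm wide; open, the fingers measure 114 mm over their backs; the gripper's body (76 mm by 85 mm) begins 54 mm behind the grasp point. The pads swing forward as they close: fully open they stand 13 mm farther back than shut.
Start: joints at [1.088, 0.313, 1.498, -0, 1.331, -0.223], TCP at [134.878, 507.384, 231.294] pointing down, gripper open.
Joint ranges: [-2.94, 2.94], [-0.97, 2.17], [0.19, 2.56], [-1.23, 4.37], [0.02, 3.11], [-2.88, 2.88]. Speed limits (rad/s): [2.39, 2.39, 3.01, 3.14, 3.14, 3.14].

INTERFACE

Orientations are given as [roll, pitch, yaw] about the fixed x, y, z axes, in that order (R = Rz(yaw) Ry(pitch) Rx(roll)).
In Python, from bench import * gives the robot as it stands.
- The arm moves only by the tool carry_out, never from a script. Its arguments are lists of equal length, an entry for each row: "xyz": the shift along the tool's x, y, z as a fraction of full scale, a list of three; "delta_rot": the turn, a rotation vector about the tool's x, y, z as a fraction of full scale, a list of three; "claw": the opening, from 0 (shut) to 1 (fully open). In form: {"xyz": [[x, y, z], ...], "delta_rot": [[wx, wy, wz], ...], "claw": [claw, ...]}. A call has 1 to 10 rows; each row is the pose to reach, as a shift and turn from the pose commanded when the call began, along the tool's axes at that moment; what a row does not reach only later rows make up. Full scale, the value 1, is 500 mm for a shift and 90 degrees for a turn. A row lasts 1/10 s, in which the tool goes at most 50 mm and 8.59 degrees, less where a joint would pass 70% of its speed; a pose out of reach is approached as far as the arm can. A call with a number of a shift or a turn outside -1 to 1 is refused whole. A call with a gripper value outside its range is refused whole. The fingers move at their own pace and stop on an object; the grip force is fixed at half the most. Time passes only in rows, so rows that repeat a pose let the fingers close. It gives the time, the measured TCP pose, the force and the opening at its end, in the units of the state.
- sense(): the state, without advancing time (a new reading comes with each control period).
- camera(name): name is "scene" or "top"; returns the picture (384x512x3 uint8, blue, green, red); there is no depth.
- camera_model(name): a dict with "K" (3x3 intrinsics, pixels), "origin" and "attitude" of the camera in the world. Camera axes: x right, y down, z forward; pixel columns grow to the right and rows downward; lengths in mm; the calibration is good to about 2 mm. A picture is of the moment at which its call begins. camera_model takes no time and is no camera call.
- sign_off(): hands the job in, once; it reports no verdict.
Trained networks look in the newest picture that a camera, given by its name, has taken for a name from the list of things; names that differ only in an ending like _2 or _b are one class to them, and where a whole thing is asked for, a point or a joint stands for the part that bears it (a point fixed in the world has none). Each returns a list of dicts, best first, with "conf" (0 to 1); they miss things now and then, are a little off and sometimes report something else, mostly with a low value. They report only what shows in the picture. A call takes as long as a camera call. They do not tell look-alikes from the thing itself.
- regions_of(query, camera): "pixels" (384x512 bool, what is visible of it).
- spot_point(query, camera): "point" ([x, y, z] in mm, in the coordinates of the camera as it stood for that picture, good to about 4 mm: a listed point, or the origin of a listed thing).
The state is a dict: "time_s": time; "joints": joint angles; "joint_vel": joint speeds; "tau": joint torques, N m; "tcp_pos": TCP position; "ee_rot": TCP orientation; "contact_force": force on the tool from outside, world axes, zero at the start; "ft_torque": the same for the moment, N m; "finger_gap": finger opening in mm.
Only numpy, scipy, OpenCV 4.12 (cv2) and the standard library are available. Lean on these libraries where they do the work, as an engineer would, in place of code of your own. Each camera call takes 0.05 s, during which the arm holds its last target. There are 200 camera calls.

## Working session

There is one attempt and no reset: what is moved stays moved. The work goes in short steps, Python scripts to look and compute and a tool call to move; the robot and the scene stay as the last step left them, time stands still between calls to the robot, and variables do not carry over. Pictures are saved under pics/ and viewed, about 12 in all and at most 16, crops included, and the job is handed in when it is done.

Besides the shell and the picture viewer there is one more tool, called after "Request:" as name(argument=value, ...), one argument or row to a line, values as JSON. carry_out: Moves the arm, as the interface text tells. Shift numbers are shares of 500 mm and turn numbers shares of 90 degrees, none past 1 either way. Its arguments: {"type":"object","properties":{"xyz":{"type":"array"},"delta_rot":{"type":"array"},"claw":{"type":"array"}},"required":["xyz","delta_rot","claw"]}

```bash
mkdir -p pics; cat > h.py <<'E'
from bench import *
import numpy as np, cv2
from scipy.spatial.transform import Rotation as R
def cam(n):
    m=camera_model(n); K=np.array(m["K"]); o=np.array(m["origin"],float); a=np.array(m["attitude"],float)
    A=a if a.shape==(3,3) else R.from_euler("xyz",a).as_matrix()
    return K,o,A
def ray(n,uv,z):
    K,o,A=cam(n); d=A@np.linalg.solve(K,[uv[0],uv[1],1]); return o+d*(z-o[2])/d[2]
def proj(n,p):
    K,o,A=cam(n); q=K@(A.T@(np.array(p)-o)); return q[:2]/q[2]
E
python3 - <<'E'
from h import *
s=sense(); print(s["time_s"],s["tcp_pos"],s["ee_rot"],s["finger_gap"])
for n in("scene","top"):
    im=camera(n); cv2.imwrite(f"pics/{n}0.png",cv2.resize(im,(800,600),interpolation=cv2.INTER_CUBIC)); K,o,A=cam(n); print(n,camera_model(n)["attitude"],o)
    for q in "weight_large_mid weight_medium_mid weight_small_mid seat_large seat_medium seat_small poise_knob zero_line hex_large_mid hex_medium_mid".split():
        for d in spot_point(q,n)[:4]:
            p=o+A@np.array(d["point"]); print(q,round(d["conf"],2),p.round(1),proj(n,p).round(0))
print(sense()["time_s"])
E
```

```text
0.0 [134.74364601 507.1327035  230.7083068 ] [-3.14026839e+00 -3.10068201e-04  2.88179814e+00] 85.28605752447865
scene [-2.40335489 -0.0097439   0.50503079] [ 777.21843247 -460.62828014  673.44714638]
weight_large_mid 0.91 [ 412.1 -292.6   32.8] [129. 286.]
weight_large_mid 0.81 [ 474.9 -341.8   32.2] [136. 325.]
weight_medium_mid 0.74 [485.  304.   71.7] [297. 115.]
weight_medium_mid 0.73 [475.3  22.7  25.2] [242. 192.]
weight_small_mid 0.6 [446.  133.4  20.4] [254. 161.]
seat_large 0.87 [ 628.5 -196.9   10.7] [253. 302.]
seat_large 0.53 [ 411.1 -292.7   31.9] [128. 286.]
seat_large 0.23 [ 653.5 -122.2    1. ] [281. 279.]
seat_medium 0.84 [ 6.558e+02 -1.228e+02  5.000e-01] [282. 280.]
seat_small 0.9 [ 605.  -268.     5.2] [222. 330.]
poise_knob 0.49 [512.8 205.7 114.4] [292. 125.]
zero_line 0.59 [481.6 304.5  73.5] [296. 114.]
zero_line 0.55 [447.2 130.   19.7] [254. 162.]
hex_large_mid 0.94 [413.1 -92.4  23. ] [192. 216.]
hex_medium_mid 0.69 [ 459.3 -195.9   23. ] [180. 260.]
hex_medium_mid 0.24 [ 603.5 -268.5    7. ] [221. 329.]
top [-3.01244115 -0.02856541 -1.59504749] [449.47330909  13.71693081 853.6580473 ]
weight_large_mid 0.53 [ 476.1 -340.9   34.9] [398. 227.]
weight_large_mid 0.51 [ 416.6 -286.2   32.9] [377. 253.]
weight_medium_mid 0.53 [475.8  25.1  26. ] [244. 231.]
weight_small_mid 0.67 [444.7 137.6  24.6] [197. 245.]
weight_small_mid 0.41 [517.9 208.2 110.7] [157. 212.]
seat_large 0.77 [ 637.1 -198.     2.9] [332. 165.]
seat_medium 0.98 [ 652.4 -125.5    2.9] [303. 160.]
seat_medium 0.66 [ 608.3 -263.6    4.1] [359. 176.]
seat_small 0.9 [ 608.1 -262.8    1.6] [358. 176.]
poise_knob 0.64 [517.1 207.1 111.7] [158. 212.]
zero_line 0.81 [481.8 314.6  77.8] [112. 231.]
hex_large_mid 0.64 [416.1 -91.4  24.9] [294. 255.]
hex_large_mid 0.16 [ 607.9 -266.7    5.7] [360. 176.]
hex_medium_mid 0.49 [ 465.4 -202.1   21.7] [339. 233.]
1.1
```

View pics/scene0.png

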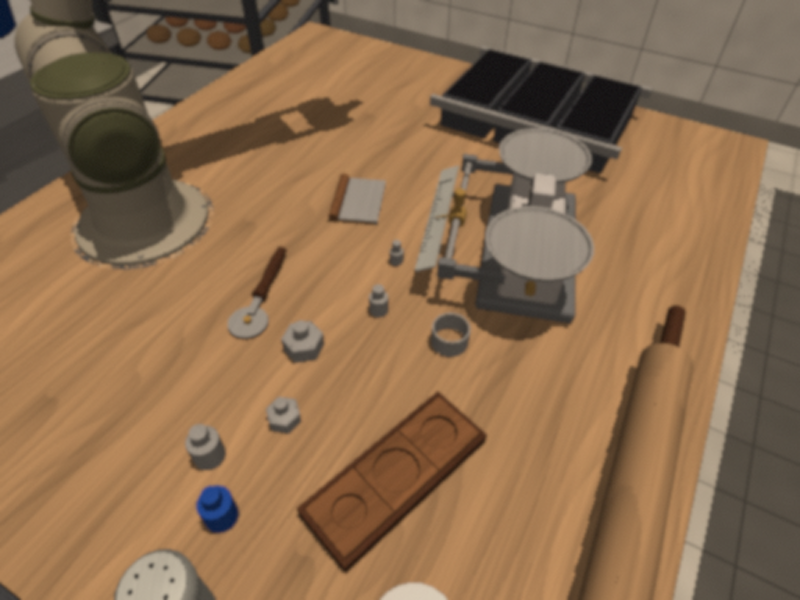

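View pics/top0.png

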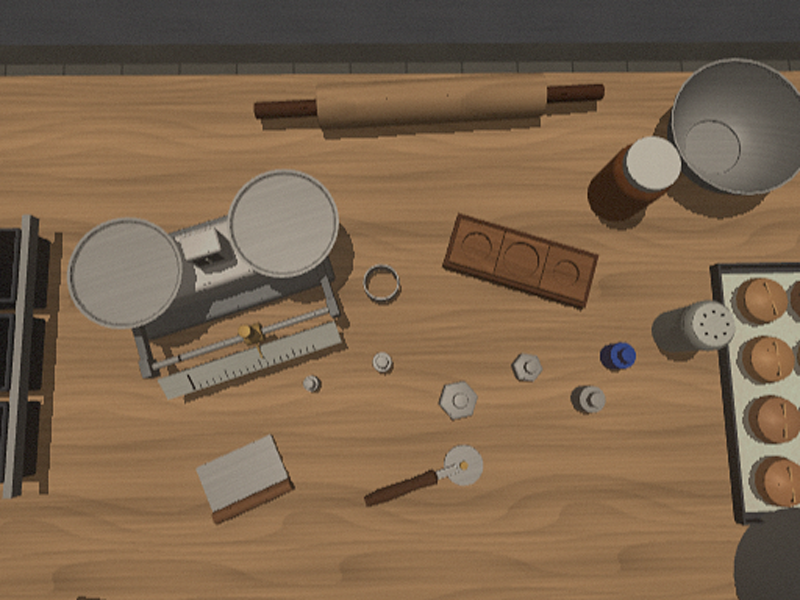

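Both views show the scale at upper left, with the poise at (250,332) and the zero line at (190,380) in the top image. The case is at (520,260) with seats medium, large, small from left to right. The plain large weight is at (590,400) and the blue one at (620,355). Next I'll check the scale closely.

```bash
python3 - <<'E'
import cv2, numpy as np
a=cv2.resize(cv2.imread("pics/top0.png"),(512,384),interpolation=cv2.INTER_AREA)
from h import *
t=camera("top"); s=camera("scene")
c=lambda im,x,y,w,h,k: cv2.resize(im[y:y+h,x:x+w],None,fx=k,fy=k,interpolation=cv2.INTER_CUBIC)
cv2.imwrite("pics/c1.png",c(t,85,165,140,100,5.7)); cv2.imwrite("pics/c2.png",c(s,240,80,130,105,5.7))
for n in("scene","top"):
  for q in ["weight_large_mid","weight_medium_mid","weight_small_mid","poise_knob","seat_large","seat_medium","seat_small"]:
    for d in regions_of(q,n)[:3]:
      m=d["pixels"]; ys,xs=np.nonzero(m)
      if len(xs): print(n,q,round(d["conf"],2),len(xs),xs.min(),xs.max(),ys.min(),ys.max(),xs.mean().round(1),ys.mean().round(1))
E
```

```text
scene weight_large_mid 0.83 566 119 144 272 300 131.5 285.8
scene weight_medium_mid 0.69 223 236 248 182 202 242.1 192.6
scene weight_medium_mid 0.55 1324 256 306 254 300 280.8 276.8
scene weight_medium_mid 0.46 8569 266 379 82 206 332.4 144.8
scene poise_knob 0.71 173 287 298 120 143 293.2 131.9
scene seat_large 0.79 1523 227 280 276 327 253.4 301.1
scene seat_medium 0.81 1231 257 305 255 300 281.0 277.3
scene seat_small 0.83 1696 196 251 300 356 223.4 327.5
top weight_large_mid 0.82 318 365 387 247 264 375.9 255.3
top weight_large_mid 0.55 315 384 406 220 236 394.9 228.0
top weight_medium_mid 0.58 123 238 250 226 238 243.9 231.6
top weight_small_mid 0.65 90 194 204 241 250 198.9 245.4
top weight_small_mid 0.58 15022 42 217 108 254 136.7 177.5
top poise_knob 0.47 185 152 169 207 220 161.0 213.4
top seat_large 0.66 817 316 349 150 183 332.9 166.4
top seat_medium 0.69 865 287 322 141 175 304.6 158.2
top seat_medium 0.4 459 281 305 244 268 293.1 256.1
```

View pics/c1.png

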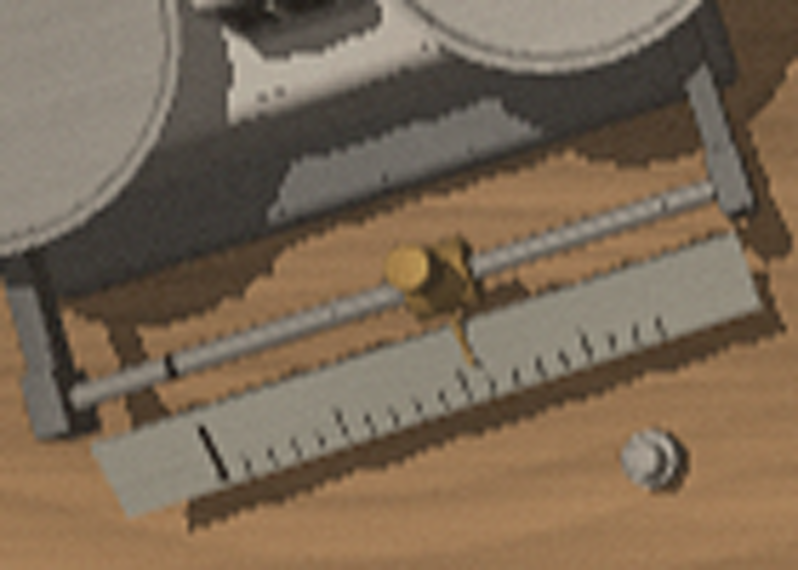

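View pics/c2.png

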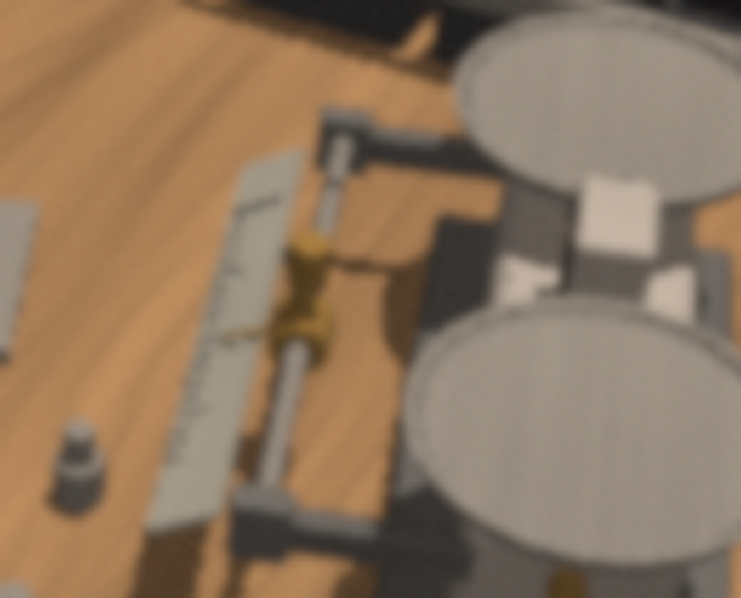

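The crops show the zero line on the beam at top pixel (115.0,228.7), the poise knob's top at (156.6,211.8), and the strip's front right corner at (217.8,219).

```bash
cat >> h.py <<'E'
def tri(ut,us):
    P=[]
    for n,uv in(("top",ut),("scene",us)):
        K,o,A=cam(n); d=A@np.linalg.solve(K,[uv[0],uv[1],1]); d/=np.linalg.norm(d); P.append((o,d))
    M=sum(np.eye(3)-np.outer(d,d) for o,d in P); b=sum((np.eye(3)-np.outer(d,d))@o for o,d in P)
    x=np.linalg.solve(M,b); return x, [np.linalg.norm(np.cross(x-o,d)).round(1) for o,d in P]
E
python3 - <<'E'
from h import *
f=lambda x,y:(x/5.7+85-.4,y/5.7+165-.4); g=lambda x,y:(x/5.7+240-.4,y/5.7+80-.4)
print("strip fr",tri(f(757,308),g(148,528)),"fl",tri(f(130,515),g(243,165)))
print("knob top",tri(f(408,267),g(310,243)), ray("top",f(408,267),126))
a,b=ray("top",f(80,394),75),ray("top",f(710,190),75); d=(a-b)/np.linalg.norm(a-b); z=ray("top",f(171,363),77)
print("beam",a,b,d,"zero",z,"off", np.cross(d[:2],z[:2]-a[:2]))
p=ray("top",f(408,267),126); print("poise off",np.cross(d[:2],p[:2]-a[:2]),"dist",(z-p)@d)
print("yaw beam",np.arctan2(d[1],d[0]))
# small knob top: 
print("small",tri(f(645,462),g(78,428)),ray("top",f(645,462),44))
# case axis
m,s=np.array([653,-125]),np.array([607.5,-265]); print((m+s)/2,np.arctan2(*(m-s)[::-1]))
for n in("top","scene"):
  for q in ([473,24,26],[414,-289,32]): print(n,proj(n,q).round(1))
E
```

```text
strip fr (array([504.75677589,  86.40169724,  50.59958873]), [np.float64(0.3), np.float64(0.3)]) fl (array([427.91591842, 333.04053959,  53.40657207]), [np.float64(0.9), np.float64(0.9)])
knob top (array([517.21350463, 207.05002335, 123.74873619]), [np.float64(0.8), np.float64(0.8)]) [517.67513217 206.88995906 126.        ]
beam [475.92546666 345.48432052  75.        ] [550.421061   102.48232271  75.        ] [-0.29309998  0.9560818   0.        ] zero [486.97965542 310.29926314  77.        ] off -0.25596889809258627
poise off 0.7059099232332571 dist 107.86459684598351
yaw beam 1.8682639436698745
small (array([444.3594957 , 132.97576979,  42.56952976]), [np.float64(0.0), np.float64(0.0)]) [444.35786264 132.75830033  44.        ]
[ 630.25 -195.  ] 1.2565644277105583
top [245.  232.2]
top [378.1 254.2]
scene [241.3 191.1]
scene [130.7 284.9]<stdin>:6: DeprecationWarning: Arrays of 2-dimensional vectors are deprecated. Use arrays of 3-dimensional vectors instead. (deprecated in NumPy 2.0)
<stdin>:7: DeprecationWarning: Arrays of 2-dimensional vectors are deprecated. Use arrays of 3-dimensional vectors instead. (deprecated in NumPy 2.0)
```

```bash
cat >> h.py <<'E'
def go(*targets):
    "targets: (x,y,z,jaw angle); prints fractions from the present pose (tool pointing straight down)"
    s=sense(); p=np.array(s["tcp_pos"]); R0=R.from_euler("xyz",s["ee_rot"])
    print("t",round(s["time_s"],2),"tcp",p.round(1),"rot",np.round(s["ee_rot"],3),"gap",round(s["finger_gap"],1),"F",np.round(s["contact_force"],1))
    for x,y,z,a in targets:
        best=min((R.from_euler("xyz",[np.pi,0,a+np.pi/2+k*np.pi]) for k in(-1,0,1)),key=lambda r:(R0.inv()*r).magnitude())
        print(" xyz",(R0.inv().apply(np.array([x,y,z])-p)/500).round(3).tolist(),"rot",((R0.inv()*best).as_rotvec()/(np.pi/2)).round(3).tolist())
E
python3 -c "
from h import *
go((517.3,207,160,1.868),(517.3,207,96,1.868))"
```

```text
t 1.9 tcp [134.9 507.4 231.3] rot [-3.142 -0.     2.882] gap 85.6 F [ 0.1 -0.6 -0.2]
 xyz [-0.894, -0.384, 0.143] rot [-0.0, -0.0, -0.355]
 xyz [-0.894, -0.384, 0.271] rot [-0.0, -0.0, -0.355]
```

Request:
carry_out(
  xyz=[
    [-0.894,-0.384,0.143],
    [-0.894,-0.384,0.143],
    [-0.894,-0.384,0.143],
    [-0.894,-0.384,0.143],
    [-0.894,-0.384,0.143],
    [-0.894,-0.384,0.143],
    [-0.894,-0.384,0.143],
    [-0.894,-0.384,0.143],
    [-0.894,-0.384,0.143],
    [-0.894,-0.384,0.143],
  ],
  delta_rot=[
    [0,0,-0.355],
    [0,0,-0.355],
    [0,0,-0.355],
    [0,0,-0.355],
    [0,0,-0.355],
    [0,0,-0.355],
    [0,0,-0.355],
    [0,0,-0.355],
    [0,0,-0.355],
    [0,0,-0.355],
  ],
  claw=[0.7,0.7,0.7,0.7,0.7,0.7,0.7,0.7,0.7,0.7],
)

```text
time_s: 2.9
tcp_pos: [506.2, 215.5, 162.0]
ee_rot: [3.142, 0.0, -2.844]
contact_force: [1.1, 0.8, -0.2]
finger_gap: 59.7
```

```bash
python3 -c "
from h import *
go((517.3,207,160,1.868),(517.3,207,96,1.868))"
```

```text
t 2.9 tcp [506.2 215.5 162. ] rot [ 3.142  0.    -2.844] gap 59.7 F [ 1.1  0.8 -0.2]
 xyz [-0.016, -0.023, 0.004] rot [0.0, 0.0, 0.0]
 xyz [-0.016, -0.023, 0.132] rot [0.0, 0.0, 0.0]
```

Request:
carry_out(
  xyz=[
    [0,0,0],
    [0,0,0],
  ],
  delta_rot=[
    [0,0,0],
    [0,0,0],
  ],
  claw=[0.6,0.6],
)

```text
time_s: 3.1
tcp_pos: [505.0, 216.5, 161.7]
ee_rot: [3.141, -0.001, -2.846]
contact_force: [-0.4, -0.5, -0.2]
finger_gap: 51.1
```

```bash
python3 -c "
from h import *
go((517.3,207,160,1.868),(517.3,207,96,1.868))"
```

```text
t 3.1 tcp [505.  216.5 161.7] rot [ 3.141e+00 -1.000e-03 -2.846e+00] gap 51.1 F [-0.4 -0.5 -0.2]
 xyz [-0.018, -0.025, 0.003] rot [0.0, -0.001, -0.001]
 xyz [-0.018, -0.025, 0.131] rot [0.0, -0.001, -0.001]
```

Request:
carry_out(
  xyz=[
    [-0.018,-0.025,0.003],
    [-0.018,-0.025,0.06],
    [-0.018,-0.025,0.13],
    [-0.018,-0.025,0.13],
    [-0.018,-0.025,0.13],
    [-0.018,-0.025,0.13],
    [-0.018,-0.025,0.13],
    [-0.018,-0.025,0.13],
    [-0.018,-0.025,0.13],
  ],
  delta_rot=[
    [0,0,0],
    [0,0,0],
    [0,0,0],
    [0,0,0],
    [0,0,0],
    [0,0,0],
    [0,0,0],
    [0,0,0],
    [0,0,0],
  ],
  claw=[0.6,0.6,0.6,0.6,0.3,0,0,0,0],
)

```text
time_s: 4.0
tcp_pos: [518.0, 208.2, 99.3]
ee_rot: [-3.141, 0.004, -2.843]
contact_force: [-1.3, 1.0, 6.7]
finger_gap: 15.7
```

```bash
python3 -c "
from h import *
go((517.3-.2931*107.9,207+.956*107.9,96,1.868))
cv2.imwrite('pics/g1.png',cv2.resize(camera('scene')[70:190,220:380],None,fx=5,fy=5,interpolation=cv2.INTER_CUBIC))"
```

```text
t 4.0 tcp [518.  208.2  99.3] rot [-3.141  0.004 -2.843] gap 15.7 F [-1.3  1.   6.7]
 xyz [0.002, 0.214, 0.007] rot [-0.0, 0.002, 0.001]
```

View pics/g1.png

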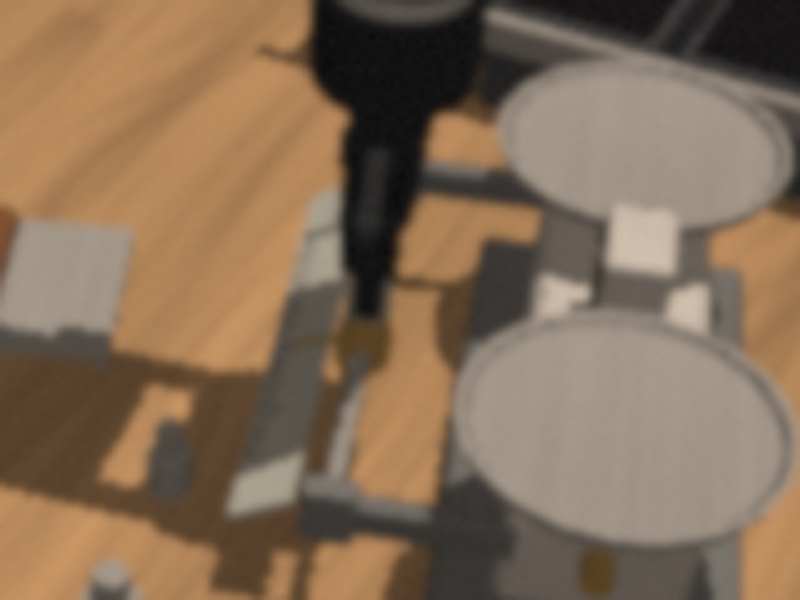

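The fingers hold the knob just above the collar (366,330). Now I'll slide it.

Request:
carry_out(
  xyz=[
    [0,0.03,0],
    [0,0.07,0],
    [0.001,0.11,0],
    [0.001,0.15,0],
    [0.001,0.18,0],
    [0.001,0.2,0],
    [0.001,0.213,0],
    [0.001,0.213,0],
    [0.001,0.213,0],
  ],
  delta_rot=[
    [0,0,0],
    [0,0,0],
    [0,0,0],
    [0,0,0],
    [0,0,0],
    [0,0,0],
    [0,0,0],
    [0,0,0],
    [0,0,0],
  ],
  claw=[0,0,0,0,0,0,0,0,0],
)

```text
time_s: 4.95
tcp_pos: [486.1, 310.3, 99.3]
ee_rot: [3.141, 0.004, -2.843]
contact_force: [-1.3, 1.1, 7.3]
finger_gap: 16.1
```

Request:
carry_out(
  xyz=[
    [0,0,0],
    [0,0,0],
    [0,0,0],
    [0,0,-0.04],
    [0,0,-0.12],
    [0,0,-0.16],
    [-0.05,-0.2,-0.16],
    [-0.05,-0.28,-0.16],
    [-0.05,-0.28,-0.16],
    [-0.05,-0.28,-0.16],
  ],
  delta_rot=[
    [0,0,0],
    [0,0,0],
    [0,0,0],
    [0,0,0],
    [0,0,0],
    [0,0,0],
    [0,0,0],
    [0,0,0],
    [0,0,0],
    [0,0,0],
  ],
  claw=[0.4,0.4,0.4,0.4,0.5,0.5,0.6,0.6,0.6,0.6],
)

```text
time_s: 5.95
tcp_pos: [552.1, 178.7, 177.1]
ee_rot: [-3.141, 0.0, -2.849]
contact_force: [-0.3, 0.2, -0.5]
finger_gap: 51.2
```

```bash
python3 - <<'E'
from h import *
t=camera("top"); s=camera("scene")
c=lambda im,x,y,w,h,k: cv2.resize(im[y:y+h,x:x+w],None,fx=k,fy=k,interpolation=cv2.INTER_CUBIC)
a=c(t,85,190,50,75,8); b=c(s,265,85,50,75,8); cv2.imwrite("pics/p1.png",np.hstack([a,b]))
for n in("top","scene"):
    K,o,A=cam(n)
    for d in spot_point("poise_knob",n)[:2]: p=o+A@np.array(d["point"]); print(n,d["conf"],p.round(1))
go((444.4,133,60,1.868))
E
```

```text
scene 0.57 [481.9 308.4 115.2]
t 6.15 tcp [549.8 183.8 177.2] rot [ 3.141 -0.    -2.843] gap 51.2 F [-0.  -0.3  0. ]
 xyz [0.231, -0.035, 0.234] rot [0.0, -0.0, 0.001]
```

View pics/p1.png

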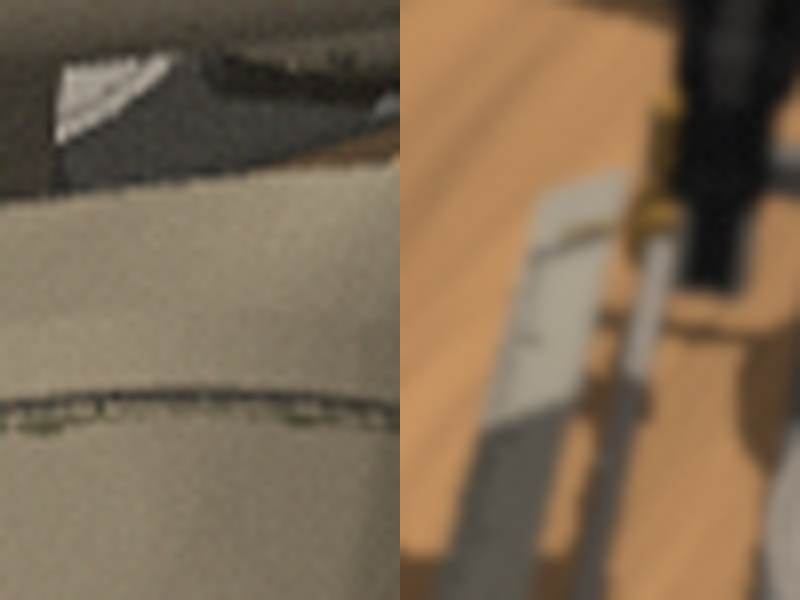

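The top view is blocked by the arm. In the scene view the pointer lies near the zero mark. I'll move over the small weight and look again from there.

Request:
carry_out(
  xyz=[
    [0.231,-0.035,0.06],
    [0.231,-0.035,0.06],
    [0.231,-0.035,0.06],
    [0.231,-0.035,0.06],
    [0.231,-0.035,0.06],
    [0.231,-0.035,0.06],
  ],
  delta_rot=[
    [0,0,0],
    [0,0,0],
    [0,0,0],
    [0,0,0],
    [0,0,0],
    [0,0,0],
  ],
  claw=[0.7,0.7,0.7,0.7,0.7,0.7],
)

```text
time_s: 6.75
tcp_pos: [445.9, 133.1, 147.6]
ee_rot: [-3.141, 0.001, -2.843]
contact_force: [0.5, -0.6, 0.2]
finger_gap: 59.8
```

```bash
python3 - <<'E'
from h import *
t=camera("top"); s=camera("scene")
c=lambda im,x,y,w,h,k: cv2.resize(im[y:y+h,x:x+w],None,fx=k,fy=k,interpolation=cv2.INTER_CUBIC)
a=c(t,85,205,50,60,8); b=c(s,265,90,50,60,8); cv2.imwrite("pics/p2.png",np.hstack([a,b]))
for n in("top","scene"):
  K,o,A=cam(n)
  for q in("poise_knob","zero_line"):
    for d in spot_point(q,n)[:2]: p=o+A@np.array(d["point"]); print(n,q,d["conf"],p.round(1))
go((444.4,133,60,1.868),(444.4,133,10,1.868))
E
```

```text
top poise_knob 0.55 [475.1  25.   27.6]
scene poise_knob 0.5 [482.5 311.6 115.1]
scene zero_line 0.62 [481.5 307.2  71.4]
t 7.05 tcp [445.2 132.5 147.1] rot [ 3.142 -0.    -2.844] gap 59.8 F [ 1.3 -0.6  0.3]
 xyz [0.001, 0.001, 0.174] rot [0.0, -0.0, 0.001]
 xyz [0.001, 0.001, 0.274] rot [0.0, -0.0, 0.001]
```

View pics/p2.png

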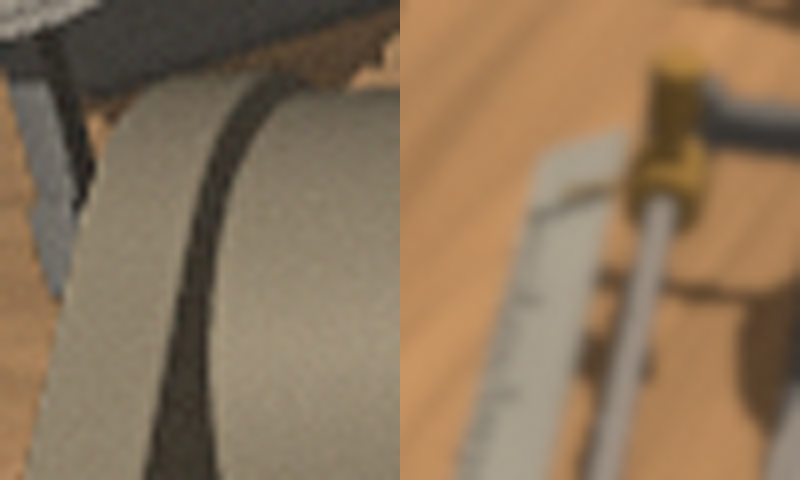

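The scene crop shows the pointer about 1.4 px above the zero line, which is inconclusive because the pointer sits above the strip. I need the top view unobstructed, so I'll move the arm toward the medium weight.

Request:
carry_out(
  xyz=[
    [0.0,-0.3,0.0],
    [0.0,-0.3,0.0],
    [0.0,-0.3,0.0],
    [0.0,-0.3,0.0],
    [0.0,-0.3,0.0],
  ],
  delta_rot=[
    [0,0,0],
    [0,0,0],
    [0,0,0],
    [0,0,0],
    [0,0,0],
  ],
  claw=[0.7,0.7,0.7,0.7,0.7],
)

```text
time_s: 7.55
tcp_pos: [489.0, -11.7, 146.9]
ee_rot: [3.141, -0.0, -2.846]
contact_force: [-0.9, 0.1, 0.2]
finger_gap: 59.7
```

```bash
python3 - <<'E'
from h import *
t=camera("top")
c=lambda im,x,y,w,h,k: cv2.resize(im[y:y+h,x:x+w],None,fx=k,fy=k,interpolation=cv2.INTER_CUBIC)
cv2.imwrite("pics/p3.png",c(t,85,200,70,60,10))
K,o,A=cam("top")
for d in spot_point("poise_knob","top")[:2]: p=o+A@np.array(d["point"]); print(d["conf"],p.round(1))
go((444.4,133,100,1.868),(444.4,133,10,1.868))
E
```

```text
0.6 [486.  311.3 115.8]
t 7.65 tcp [488.8 -10.3 147.1] rot [ 3.141 -0.    -2.843] gap 59.8 F [-0.1  0.5 -0.1]
 xyz [0.0, 0.3, 0.094] rot [0.0, -0.0, 0.001]
 xyz [0.0, 0.3, 0.274] rot [0.0, -0.0, 0.001]
```

View pics/p3.png

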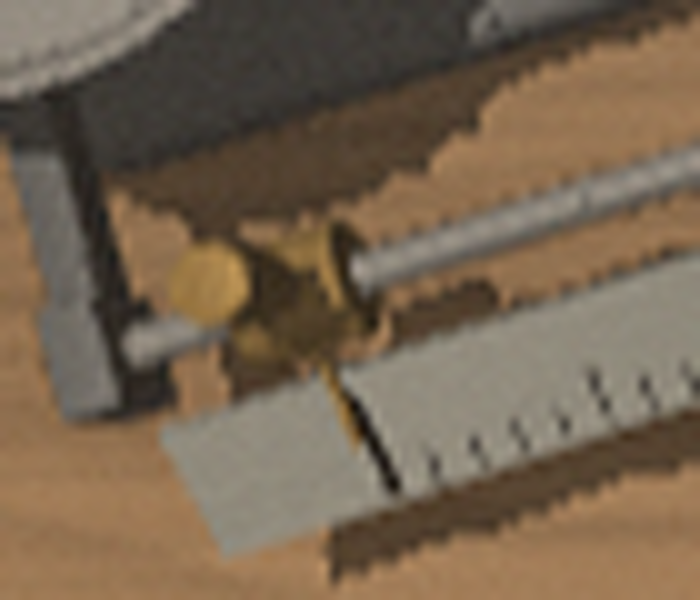

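```bash
python3 - <<'E'
from h import *
f=lambda x,y:(x/10+85-.45,y/10+200-.45)
d=np.array([-.2931,.9561,0]); z=ray("top",(114.6,228.3),79.5)
k=ray("top",f(209,281),126); print(k,"zero",z,"overrun",(k-z)@d)
for h in(51,60,65,70,75):
  print(h,"pointer minus strip line", (ray("top",f(345,405),h)-ray("top",f(365,405),52))@d)
# pointer height from initial view: pointer mid must be at knob's along-beam position
g=lambda x,y:(x/5.7+85-.4,y/5.7+165-.4)
k0=ray("top",g(408,267),126)
for h in(51,60,65,70,75): print(h,(ray("top",g(464,338),h)-k0)@d,(ray("top",f(345,405),h)-k)@d)
# collar ends: now and initially not needed; strip zero vs beam zero
print((ray("top",g(213,450),52)-z)@d)
E
```

```text
[486.3515915  310.29754085 126.        ] zero [486.82430539 309.34358927  79.5       ] overrun 1.0506255435597558
51 pointer minus strip line 4.60299300841116
60 pointer minus strip line 1.471374723821149
65 pointer minus strip line -0.2684132120621427
70 pointer minus strip line -2.0082011479455053
75 pointer minus strip line -3.7479890838287973
51 3.7887642412689377 6.539260780400657
60 1.8995115452004088 3.4076424958106455
65 0.8499267140512133 1.6678545599273535
70 -0.199658117097954 -0.07193337595600861
75 -1.2492429482471052 -1.8117213118393005
3.1413182530911503
```

Several estimates put the poise within about 2 mm of zero: the knob at +1 mm, the pointer at about -1.7 mm. I accept that and go on to the small weight.

Request:
carry_out(
  xyz=[
    [0.0,0.3,0.08],
    [0.0,0.3,0.08],
    [0.0,0.3,0.08],
    [0.0,0.3,0.08],
    [0.0,0.3,0.08],
    [0.0,0.3,0.15],
    [0.0,0.3,0.22],
    [0.0,0.3,0.274],
    [0.0,0.3,0.274],
    [0.0,0.3,0.274],
  ],
  delta_rot=[
    [0,0,0],
    [0,0,0],
    [0,0,0],
    [0,0,0],
    [0,0,0],
    [0,0,0],
    [0,0,0],
    [0,0,0],
    [0,0,0],
    [0,0,0],
  ],
  claw=[0.7,0.7,0.7,0.7,0.7,0.7,0.7,0.7,0.7,0.7],
)

```text
time_s: 8.65
tcp_pos: [445.7, 131.9, 11.1]
ee_rot: [-3.141, 0.001, -2.844]
contact_force: [0.2, 0.1, 0.4]
finger_gap: 60.0
```

Request:
carry_out(
  xyz=[
    [0,0,0],
    [0,0,0],
    [0,0,0],
    [0,0,0],
    [0,0,0],
    [0,0,0],
    [0,0,0],
  ],
  delta_rot=[
    [0,0,0],
    [0,0,0],
    [0,0,0],
    [0,0,0],
    [0,0,0],
    [0,0,0],
    [0,0,0],
  ],
  claw=[0.5,0.4,0.3,0.1,0,0,0],
)

```text
time_s: 9.35
tcp_pos: [445.5, 132.4, 11.3]
ee_rot: [-3.141, 0.001, -2.844]
contact_force: [-3.0, 0.4, 10.4]
finger_gap: 21.7
```

```bash
python3 - <<'E'
from h import *
print(np.round(sense()["joints"],2))
cv2.imwrite('pics/s1.png',cv2.resize(camera('scene')[100:220,190:350],None,fx=5,fy=5,interpolation=cv2.INTER_CUBIC))
go((444.4,133,120,1.868),(607.5,-265,120,2.827))
E
```

```text
[ 0.04  0.5   1.9  -0.    0.74 -1.83]
t 9.4 tcp [445.5 132.4  11.3] rot [-3.141e+00  2.000e-03 -2.844e+00] gap 21.4 F [-2.2 -0.4 10. ]
 xyz [0.002, 0.002, -0.217] rot [-0.0, 0.001, 0.001]
 xyz [-0.077, -0.855, -0.217] rot [-0.001, 0.001, -0.61]
```

View pics/s1.png

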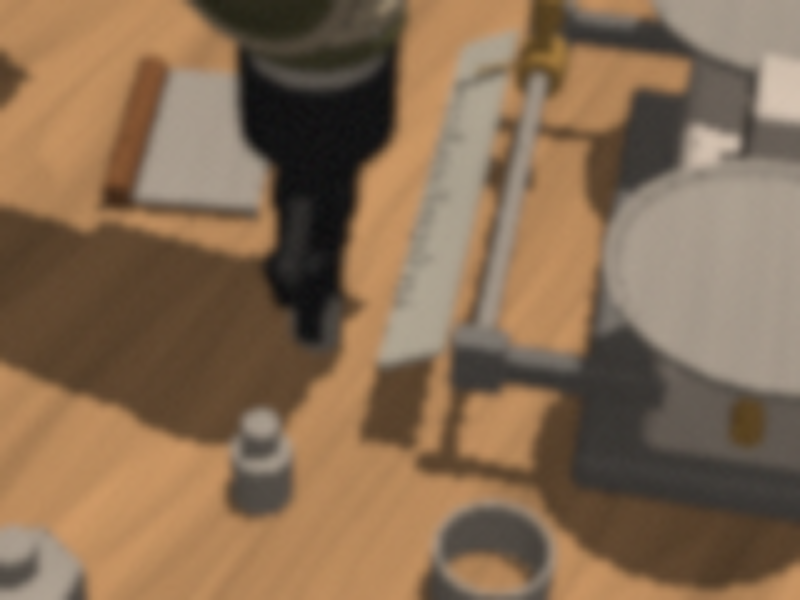

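The gap of 21.4 means the body is held. Joint 6 requires the turn to go the other way, so I'll turn in two calls.

Request:
carry_out(
  xyz=[
    [0,0,-0.06],
    [0,0,-0.14],
    [0,0,-0.22],
    [-0.01,-0.08,-0.22],
    [-0.02,-0.16,-0.22],
    [-0.03,-0.24,-0.22],
    [-0.035,-0.32,-0.22],
    [-0.04,-0.4,-0.22],
    [-0.04,-0.43,-0.22],
    [-0.04,-0.43,-0.22],
  ],
  delta_rot=[
    [0,0,0],
    [0,0,0],
    [0,0,0.08],
    [0,0,0.16],
    [0,0,0.24],
    [0,0,0.32],
    [0,0,0.4],
    [0,0,0.48],
    [0,0,0.56],
    [0,0,0.56],
  ],
  claw=[0,0,0,0,0,0,0,0,0,0],
)

```text
time_s: 10.4
tcp_pos: [527.5, -69.1, 120.2]
ee_rot: [-3.141, 0.0, 2.555]
contact_force: [0.2, 0.1, -1.4]
finger_gap: 21.8
```

```bash
python3 - <<'E'
from h import *
print(np.round(sense()["joints"],2))
go((607.5,-265,90,-.314))
im=camera("top"); cv2.imwrite("pics/case.png",cv2.resize(im[125:205,265:400],None,fx=5.8,fy=5.8,interpolation=cv2.INTER_CUBIC))
E
```

```text
[-0.35  0.44  1.62 -0.    1.08 -1.34]
t 10.4 tcp [527.5 -69.1 120.2] rot [-3.141  0.     2.555] gap 21.8 F [ 0.2  0.1 -1.4]
 xyz [-0.35, -0.238, 0.06] rot [0.0, 0.0, 0.827]
```

View pics/case.png

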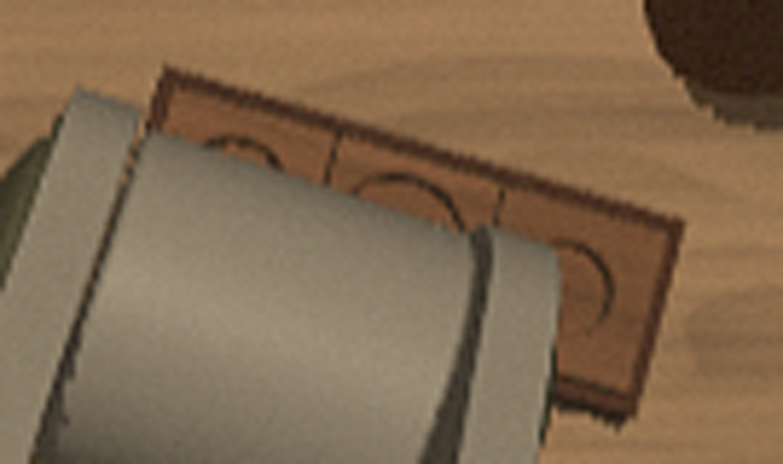

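The case's rim corners are visible at (165,68), (683,222) and (630,415). I'll use them to cross-check the seats.

```bash
python3 - <<'E'
from h import *
f=lambda x,y:(x/5.8+265-.4,y/5.8+125-.4)
a,b,c=[ray("top",f(*p),22) for p in((165,68),(683,222),(630,415))]
print(np.linalg.norm(a-b),np.linalg.norm(b-c)); ctr=(a+c)/2; u=(a-b)/np.linalg.norm(a-b); print("centre",ctr,"axis",np.arctan2(u[1],u[0]),"med",ctr+73*u,"small",ctr-73*u)
g=lambda x,y:(x/1.5625-.2,y/1.5625-.2)
P=[ray("top",g(*p),22) for p in((460,214),(598,254),(583,308),(444,267))]; print(np.mean(P,0))
E
```

```text
230.40711973877424 87.21800743348474
centre [ 630.260464   -194.96267934   22.        ] axis 1.256897667920721 med [ 652.80061066 -125.52967718   22.        ] small [ 607.72031733 -264.39568149   22.        ]
[ 628.86257279 -196.29834087   22.        ]
```

Request:
carry_out(
  xyz=[
    [-0.06,-0.04,0],
    [-0.14,-0.09,0],
    [-0.21,-0.14,0],
    [-0.28,-0.19,0],
    [-0.35,-0.237,0.02],
    [-0.35,-0.237,0.06],
    [-0.35,-0.237,0.06],
    [-0.35,-0.237,0.06],
    [-0.35,-0.237,0.06],
    [-0.35,-0.237,0.06],
  ],
  delta_rot=[
    [0,0,0.09],
    [0,0,0.18],
    [0,0,0.27],
    [0,0,0.36],
    [0,0,0.45],
    [0,0,0.54],
    [0,0,0.63],
    [0,0,0.72],
    [0,0,0.827],
    [0,0,0.827],
  ],
  claw=[0,0,0,0,0,0,0,0,0,0],
)

```text
time_s: 11.45
tcp_pos: [608.4, -261.0, 90.3]
ee_rot: [-3.141, -0.0, 1.262]
contact_force: [0.1, -0.8, -1.4]
finger_gap: 21.5
```

Request:
carry_out(
  xyz=[
    [0,0,0],
    [0,0,0],
  ],
  delta_rot=[
    [0,0,0],
    [0,0,0],
  ],
  claw=[0,0],
)

```text
time_s: 11.65
tcp_pos: [608.4, -261.9, 90.3]
ee_rot: [-3.142, -0.0, 1.265]
contact_force: [-0.2, 0.3, -1.0]
finger_gap: 21.2
```

```bash
python3 - <<'E'
from h import *
go((608,-263.5,50,-.314),(608,-263.5,28.3,-.314))
im=camera("scene"); cv2.imwrite("pics/s2.png",cv2.resize(im[230:384,170:330],None,fx=3.8,fy=3.8,interpolation=cv2.INTER_CUBIC))
E
```

```text
t 11.65 tcp [ 608.4 -261.9   90.3] rot [-3.142 -0.     1.265] gap 21.2 F [-0.2  0.3 -1. ]
 xyz [-0.003, 0.0, 0.081] rot [-0.0, -0.0, 0.005]
 xyz [-0.003, 0.0, 0.124] rot [-0.0, -0.0, 0.005]
```

View pics/s2.png

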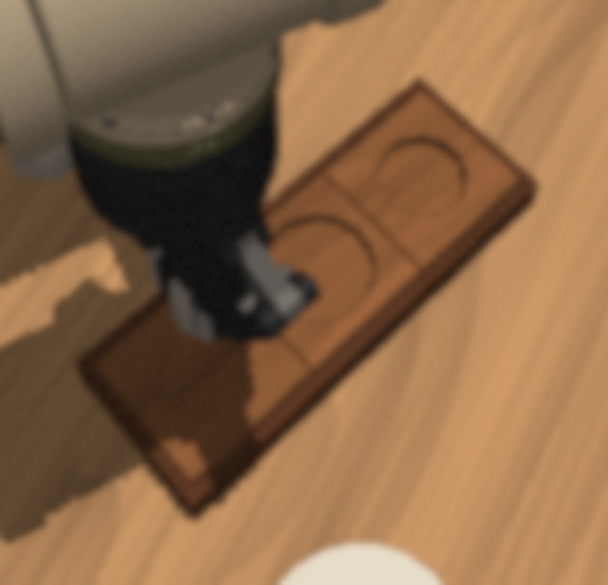

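The small weight is still held (gap 21.2) and sits over the near-end recess. Lowering now.

Request:
carry_out(
  xyz=[
    [-0.003,0,0.03],
    [-0.003,0,0.07],
    [-0.003,0,0.1],
    [-0.003,0,0.115],
    [-0.003,0,0.122],
    [-0.003,0,0.125],
    [-0.003,0,0.126],
    [-0.003,0,0.126],
  ],
  delta_rot=[
    [0,0,0],
    [0,0,0],
    [0,0,0],
    [0,0,0],
    [0,0,0],
    [0,0,0],
    [0,0,0],
    [0,0,0],
  ],
  claw=[0,0,0,0,0,0,0,0],
)

```text
time_s: 12.5
tcp_pos: [608.1, -264.1, 27.8]
ee_rot: [3.141, 0.0, 1.261]
contact_force: [0.7, 0.1, -1.2]
finger_gap: 21.1
```

Request:
carry_out(
  xyz=[
    [0,0,0.001],
    [0,0,0.001],
    [0,0,0.002],
    [0,0,0.002],
  ],
  delta_rot=[
    [0,0,0],
    [0,0,0],
    [0,0,0],
    [0,0,0],
  ],
  claw=[0,0,0,0],
)

```text
time_s: 12.9
tcp_pos: [608.1, -264.1, 27.4]
ee_rot: [3.14, 0.0, 1.261]
contact_force: [-1.3, 2.0, 6.9]
finger_gap: 21.7
```

Contact. Now release and lift straight up.

Request:
carry_out(
  xyz=[
    [0,0,0],
    [0,0,0],
    [0,0,0],
    [0,0,-0.03],
    [0,0,-0.1],
    [0,0,-0.2],
    [0,0,-0.2],
    [0,0,-0.2],
  ],
  delta_rot=[
    [0,0,0],
    [0,0,0],
    [0,0,0],
    [0,0,0],
    [0,0,0],
    [0,0,0],
    [0,0,0],
    [0,0,0],
  ],
  claw=[0.5,0.5,0.5,0.5,0.5,0.6,0.7,0.7],
)

```text
time_s: 13.7
tcp_pos: [608.3, -264.2, 128.4]
ee_rot: [3.138, 0.001, 1.261]
contact_force: [0.3, -0.1, -0.0]
finger_gap: 59.7
```

```bash
python3 - <<'E'
from h import *
print(np.round(sense()["joints"],2))
for n in("scene","top"):
  K,o,A=cam(n); camera(n)
  for q in("weight_small_mid","weight_medium_mid"):
    for d in spot_point(q,n)[:2]: p=o+A@np.array(d["point"]); print(n,q,round(d["conf"],2),p.round(1))
go((474,24,110,-.314),(474,24,10,-.314))
E
```

```text
[-0.59  0.7   1.16 -0.    1.27 -0.28]
scene weight_small_mid 0.71 [ 610.6 -265.8   37.6]
top weight_small_mid 0.37 [ 606.9 -260.    38. ]
top weight_medium_mid 0.41 [476.6  24.3  22.3]
top weight_medium_mid 0.21 [ 654.7 -123.5    4.2]
t 14.0 tcp [ 607.5 -263.7  125.3] rot [-3.14  -0.     1.261] gap 59.9 F [ 0.3 -0.3 -0. ]
 xyz [0.466, -0.43, 0.031] rot [-0.001, -0.0, 0.002]
 xyz [0.466, -0.43, 0.231] rot [-0.001, -0.0, 0.002]
```

Request:
carry_out(
  xyz=[
    [0.466,-0.428,0.0],
    [0.466,-0.428,0.0],
    [0.466,-0.428,0.0],
    [0.466,-0.428,0.0],
    [0.466,-0.428,0.0],
    [0.466,-0.428,0.0],
    [0.466,-0.428,0.0],
    [0.466,-0.428,0.0],
    [0.466,-0.428,0.0],
    [0.466,-0.428,0.0],
  ],
  delta_rot=[
    [0,0,0],
    [0,0,0],
    [0,0,0],
    [0,0,0],
    [0,0,0],
    [0,0,0],
    [0,0,0],
    [0,0,0],
    [0,0,0],
    [0,0,0],
  ],
  claw=[0.6,0.6,0.6,0.6,0.6,0.6,0.6,0.6,0.6,0.6],
)

```text
time_s: 15.0
tcp_pos: [475.8, 22.1, 126.1]
ee_rot: [3.141, 0.0, 1.259]
contact_force: [0.3, -0.2, 0.1]
finger_gap: 51.2
```

```bash
python3 - <<'E'
from h import *
print(np.round(sense()["joints"],2))
go((475.5,24,60,-.314),(475.5,24,10,-.314))
E
```

```text
[-0.2   0.32  1.78 -0.    1.04  0.11]
t 15.0 tcp [475.8  22.1 126.1] rot [3.141 0.    1.259] gap 51.2 F [ 0.3 -0.2  0.1]
 xyz [0.003, -0.002, 0.132] rot [0.0, 0.0, 0.002]
 xyz [0.003, -0.002, 0.232] rot [0.0, 0.0, 0.002]
```

Request:
carry_out(
  xyz=[
    [0.003,-0.001,0.08],
    [0.003,-0.001,0.15],
    [0.003,-0.001,0.2],
    [0.003,-0.001,0.228],
    [0.003,-0.001,0.229],
    [0.003,-0.001,0.229],
    [0.003,-0.001,0.229],
    [0.003,-0.001,0.229],
    [0.003,-0.001,0.229],
    [0.003,-0.001,0.229],
  ],
  delta_rot=[
    [0,0,0],
    [0,0,0],
    [0,0,0],
    [0,0,0],
    [0,0,0],
    [0,0,0],
    [0,0,0],
    [0,0,0],
    [0,0,0],
    [0,0,0],
  ],
  claw=[0.6,0.6,0.6,0.6,0.6,0.4,0.2,0,0,0],
)

```text
time_s: 16.0
tcp_pos: [475.9, 24.4, 12.6]
ee_rot: [3.139, 0.0, 1.261]
contact_force: [-0.8, -2.8, 6.7]
finger_gap: 28.0
```

```bash
python3 - <<'E'
from h import *
go((475.5,24,130,-.314),(652.5,-126.5,130,-.314),(652.5,-126.5,70,-.314))
E
```

```text
t 16.0 tcp [475.9  24.4  12.6] rot [3.139 0.    1.261] gap 28.0 F [-0.8 -2.8  6.7]
 xyz [-0.001, 0.0, -0.235] rot [0.001, 0.0, 0.003]
 xyz [-0.18, 0.429, -0.234] rot [0.001, 0.0, 0.003]
 xyz [-0.18, 0.429, -0.114] rot [0.001, 0.0, 0.003]
```

Request:
carry_out(
  xyz=[
    [0,0,-0.06],
    [0,0,-0.14],
    [0,0,-0.2],
    [-0.03,0.08,-0.2],
    [-0.065,0.16,-0.2],
    [-0.1,0.24,-0.2],
    [-0.13,0.32,-0.2],
    [-0.165,0.39,-0.2],
    [-0.18,0.429,-0.17],
    [-0.18,0.429,-0.114],
  ],
  delta_rot=[
    [0,0,0],
    [0,0,0],
    [0,0,0],
    [0,0,0],
    [0,0,0],
    [0,0,0],
    [0,0,0],
    [0,0,0],
    [0,0,0],
    [0,0,0],
  ],
  claw=[0,0,0,0,0,0,0,0,0,0],
)

```text
time_s: 17.0
tcp_pos: [654.1, -128.6, 69.4]
ee_rot: [3.137, 0.0, 1.259]
contact_force: [0.1, 0.1, -2.5]
finger_gap: 28.2
```

Request:
carry_out(
  xyz=[
    [0,0,0],
    [0,0,0],
  ],
  delta_rot=[
    [0,0,0],
    [0,0,0],
  ],
  claw=[0,0],
)

```text
time_s: 17.2
tcp_pos: [651.6, -125.9, 68.9]
ee_rot: [-3.141, -0.0, 1.261]
contact_force: [1.1, -1.1, -1.2]
finger_gap: 27.9
```

```bash
python3 - <<'E'
from h import *
go((652.5,-126.5,29.6,-.314))
E
```

```text
t 17.2 tcp [ 651.6 -125.9   68.9] rot [-3.141 -0.     1.261] gap 27.9 F [ 1.1 -1.1 -1.2]
 xyz [-0.001, 0.002, 0.079] rot [-0.001, -0.0, 0.003]
```

Request:
carry_out(
  xyz=[
    [0,0.002,0.03],
    [0,0.002,0.055],
    [0,0.002,0.07],
    [0,0.002,0.076],
    [0,0.002,0.079],
    [0,0.002,0.08],
    [0,0.002,0.08],
  ],
  delta_rot=[
    [0,0,0],
    [0,0,0],
    [0,0,0],
    [0,0,0],
    [0,0,0],
    [0,0,0],
    [0,0,0],
  ],
  claw=[0,0,0,0,0,0,0],
)

```text
time_s: 17.9
tcp_pos: [653.1, -126.6, 29.1]
ee_rot: [3.141, 0.0, 1.261]
contact_force: [-0.5, 0.1, -1.9]
finger_gap: 28.1
```

Request:
carry_out(
  xyz=[
    [0,0,0.001],
    [0,0,0.001],
    [0,0,0.001],
  ],
  delta_rot=[
    [0,0,0],
    [0,0,0],
    [0,0,0],
  ],
  claw=[0,0,0],
)

```text
time_s: 18.2
tcp_pos: [653.1, -126.7, 28.7]
ee_rot: [3.141, 0.0, 1.261]
contact_force: [-1.4, 0.7, 2.5]
finger_gap: 28.3
```

Request:
carry_out(
  xyz=[
    [0,0,0],
    [0,0,0],
    [0,0,0],
    [0,0,-0.03],
    [0,0,-0.1],
    [0,0,-0.19],
    [0,0,-0.19],
    [0,0,-0.19],
  ],
  delta_rot=[
    [0,0,0],
    [0,0,0],
    [0,0,0],
    [0,0,0],
    [0,0,0],
    [0,0,0],
    [0,0,0],
    [0,0,0],
  ],
  claw=[0.55,0.55,0.55,0.55,0.55,0.6,0.7,0.7],
)

```text
time_s: 19.0
tcp_pos: [653.3, -126.7, 125.2]
ee_rot: [3.139, 0.0, 1.261]
contact_force: [-0.5, -0.5, -0.8]
finger_gap: 59.6
```

```bash
python3 - <<'E'
from h import *
for n in("scene","top"):
  K,o,A=cam(n); camera(n)
  for q in("weight_medium_mid","weight_large_mid"):
    for d in spot_point(q,n)[:3]: p=o+A@np.array(d["point"]); print(n,q,round(d["conf"],2),p.round(1))
go((414.5,-289,120,-.314))
E
```

```text
scene weight_medium_mid 0.85 [ 654.5 -127.4   37.2]
scene weight_large_mid 0.82 [ 473.5 -339.7   31.9]
scene weight_large_mid 0.8 [ 410.3 -290.2   32.1]
scene weight_large_mid 0.38 [416.3 -93.6  27.8]
top weight_large_mid 0.78 [ 416.4 -288.3   33. ]
top weight_large_mid 0.69 [ 475.5 -338.8   33.9]
top weight_large_mid 0.61 [479.8 314.2  78.8]
t 19.3 tcp [ 652.6 -126.5  122.3] rot [-3.14  -0.     1.261] gap 59.8 F [ 0.7 -0.5 -0.2]
 xyz [-0.455, -0.354, 0.005] rot [-0.001, -0.0, 0.002]
```

Request:
carry_out(
  xyz=[
    [-0.455,-0.354,0.0],
    [-0.455,-0.354,0.0],
    [-0.455,-0.354,0.0],
    [-0.455,-0.354,0.0],
    [-0.455,-0.354,0.0],
    [-0.455,-0.354,0.0],
    [-0.455,-0.354,0.0],
    [-0.455,-0.354,0.0],
    [-0.455,-0.354,0.0],
  ],
  delta_rot=[
    [0,0,0],
    [0,0,0],
    [0,0,0],
    [0,0,0],
    [0,0,0],
    [0,0,0],
    [0,0,0],
    [0,0,0],
    [0,0,0],
  ],
  claw=[0.7,0.7,0.7,0.7,0.7,0.7,0.7,0.7,0.7],
)

```text
time_s: 20.2
tcp_pos: [415.6, -288.7, 123.1]
ee_rot: [-3.142, -0.0, 1.262]
contact_force: [0.4, 0.1, 0.1]
finger_gap: 59.9
```

```bash
python3 - <<'E'
from h import *
print(np.round(sense()["joints"],2))
im=camera("scene"); cv2.imwrite("pics/l1.png",cv2.resize(im[220:384,60:320],None,fx=3,fy=3,interpolation=cv2.INTER_CUBIC))
go((414.3,-289,60,-.314),(414.3,-289,12,-.314))
E
```

```text
[-0.84  0.39  1.7   0.    1.06 -0.53]
t 20.25 tcp [ 415.7 -288.6  123. ] rot [-3.142 -0.     1.262] gap 59.9 F [ 0.6 -0.3  0.5]
 xyz [-0.002, -0.002, 0.126] rot [-0.0, -0.0, 0.003]
 xyz [-0.002, -0.002, 0.222] rot [-0.0, -0.0, 0.003]
```

View pics/l1.png

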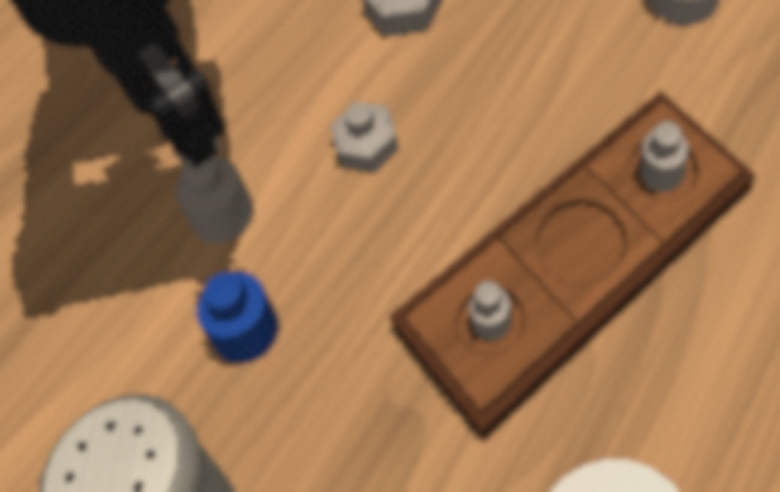

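The small weight stands at (490,310) and the medium at (664,155), both upright in their recesses. The gripper is over the plain large weight at (215,200), clear of the blue one.

Request:
carry_out(
  xyz=[
    [-0.002,-0.001,0.05],
    [-0.002,-0.001,0.1],
    [-0.002,-0.001,0.15],
    [-0.002,-0.001,0.19],
    [-0.002,-0.001,0.22],
    [-0.002,-0.001,0.22],
    [-0.002,-0.001,0.22],
    [-0.002,-0.001,0.22],
    [-0.002,-0.001,0.22],
    [-0.002,-0.001,0.22],
  ],
  delta_rot=[
    [0,0,0],
    [0,0,0],
    [0,0,0],
    [0,0,0],
    [0,0,0],
    [0,0,0],
    [0,0,0],
    [0,0,0],
    [0,0,0],
    [0,0,0],
  ],
  claw=[0.7,0.7,0.7,0.7,0.7,0.7,0.5,0.3,0,0],
)

```text
time_s: 21.25
tcp_pos: [414.5, -290.0, 14.1]
ee_rot: [3.141, 0.0, 1.261]
contact_force: [-0.3, 3.9, 6.3]
finger_gap: 38.4
```

Request:
carry_out(
  xyz=[
    [0,0,0],
    [0,0,0],
  ],
  delta_rot=[
    [0,0,0],
    [0,0,0],
  ],
  claw=[0,0],
)

```text
time_s: 21.45
tcp_pos: [414.5, -289.9, 14.1]
ee_rot: [3.141, 0.0, 1.261]
contact_force: [-0.2, 3.9, 6.3]
finger_gap: 38.8
```

```bash
python3 - <<'E'
from h import *
go((630.2,-195,130,-.314),(630.2,-195,75,-.314))
E
```

```text
t 21.45 tcp [ 414.5 -289.9   14.1] rot [3.141 0.    1.261] gap 38.8 F [-0.2  3.9  6.3]
 xyz [0.312, 0.353, -0.232] rot [0.001, 0.0, 0.003]
 xyz [0.312, 0.353, -0.122] rot [0.001, 0.0, 0.003]
```

Request:
carry_out(
  xyz=[
    [0,0,-0.04],
    [0,0,-0.11],
    [0,0,-0.19],
    [0.03,0.04,-0.23],
    [0.09,0.1,-0.23],
    [0.15,0.17,-0.23],
    [0.21,0.24,-0.23],
    [0.26,0.3,-0.23],
    [0.3,0.34,-0.23],
    [0.312,0.353,-0.2],
  ],
  delta_rot=[
    [0,0,0],
    [0,0,0],
    [0,0,0],
    [0,0,0],
    [0,0,0],
    [0,0,0],
    [0,0,0],
    [0,0,0],
    [0,0,0],
    [0,0,0],
  ],
  claw=[0,0,0,0,0,0,0,0,0,0],
)

```text
time_s: 22.45
tcp_pos: [632.4, -193.8, 114.0]
ee_rot: [3.138, 0.0, 1.263]
contact_force: [-1.0, -0.7, -5.4]
finger_gap: 38.6
```

Request:
carry_out(
  xyz=[
    [0,0,0.04],
    [0,0,0.08],
    [0,0,0.08],
    [0,0,0.08],
  ],
  delta_rot=[
    [0,0,0],
    [0,0,0],
    [0,0,0],
    [0,0,0],
  ],
  claw=[0,0,0,0],
)

```text
time_s: 22.85
tcp_pos: [629.4, -195.6, 73.1]
ee_rot: [-3.141, -0.0, 1.26]
contact_force: [-0.0, -0.9, -4.3]
finger_gap: 38.5
```

```bash
python3 - <<'E'
from h import *
go((630.2,-195,31.5,-.314))
E
```

```text
t 22.85 tcp [ 629.4 -195.6   73.1] rot [-3.141 -0.     1.26 ] gap 38.5 F [-0.  -0.9 -4.3]
 xyz [0.002, 0.001, 0.083] rot [-0.0, -0.0, 0.002]
```

Request:
carry_out(
  xyz=[
    [0.001,0.001,0.03],
    [0.001,0.001,0.055],
    [0.001,0.001,0.072],
    [0.001,0.001,0.08],
    [0.001,0.001,0.083],
    [0.001,0.001,0.083],
    [0.001,0.001,0.083],
  ],
  delta_rot=[
    [0,0,0],
    [0,0,0],
    [0,0,0],
    [0,0,0],
    [0,0,0],
    [0,0,0],
    [0,0,0],
  ],
  claw=[0,0,0,0,0,0,0],
)

```text
time_s: 23.55
tcp_pos: [630.7, -195.1, 32.2]
ee_rot: [3.141, 0.0, 1.261]
contact_force: [-0.1, 0.7, -5.0]
finger_gap: 38.5
```

Request:
carry_out(
  xyz=[
    [0,0,0.001],
    [0,0,0.002],
    [0,0,0.002],
  ],
  delta_rot=[
    [0,0,0],
    [0,0,0],
    [0,0,0],
  ],
  claw=[0,0,0],
)

```text
time_s: 23.85
tcp_pos: [630.4, -195.0, 30.7]
ee_rot: [3.142, 0.0, 1.261]
contact_force: [0.5, 0.1, -5.1]
finger_gap: 38.6
```

Request:
carry_out(
  xyz=[
    [0,0,0.001],
    [0,0,0.002],
    [0,0,0.002],
  ],
  delta_rot=[
    [0,0,0],
    [0,0,0],
    [0,0,0],
  ],
  claw=[0,0,0],
)

```text
time_s: 24.15
tcp_pos: [630.5, -195.1, 30.2]
ee_rot: [3.141, 0.0, 1.261]
contact_force: [-2.8, 0.7, 0.1]
finger_gap: 38.7
```

Contact: the force rose from -5 to 0. Now release and lift.

Request:
carry_out(
  xyz=[
    [0,0,0],
    [0,0,0],
    [0,0,0],
    [0,0,-0.03],
    [0,0,-0.1],
    [0,0,-0.2],
    [0.2,0,-0.28],
    [0.3,0.0,-0.28],
    [0.4,0,-0.28],
    [0.4,0,-0.28],
  ],
  delta_rot=[
    [0,0,0],
    [0,0,0],
    [0,0,0],
    [0,0,0],
    [0,0,0],
    [0,0,0],
    [0,0,0],
    [0,0,0],
    [0,0,0],
    [0,0,0],
  ],
  claw=[0.65,0.65,0.65,0.65,0.65,0.65,0.65,0.65,0.65,0.65],
)

```text
time_s: 25.15
tcp_pos: [690.4, -7.7, 171.3]
ee_rot: [3.139, -0.0, 1.26]
contact_force: [0.6, -1.2, 0.1]
finger_gap: 55.2
```

Request:
carry_out(
  xyz=[
    [0,-0.4,0],
    [0,-0.4,0],
    [0,-0.4,0],
    [0,-0.4,0],
    [0,-0.4,0],
    [0,-0.4,0],
  ],
  delta_rot=[
    [0,0,0],
    [0,0,0],
    [0,0,0],
    [0,0,0],
    [0,0,0],
    [0,0,0],
  ],
  claw=[0.65,0.65,0.65,0.65,0.65,0.65],
)

```text
time_s: 25.75
tcp_pos: [499.5, 51.7, 170.8]
ee_rot: [3.139, -0.0, 1.261]
contact_force: [0.1, -0.3, 0.0]
finger_gap: 55.3
```

```bash
python3 - <<'E'
from h import *
s=camera("scene"); t=camera("top"); go()
cv2.imwrite("pics/e1.png",cv2.resize(s,(800,600),interpolation=cv2.INTER_CUBIC)); cv2.imwrite("pics/e2.png",cv2.resize(t[130:290,80:400],None,fx=2.5,fy=2.5,interpolation=cv2.INTER_CUBIC))
for n in("scene","top"):
  K,o,A=cam(n)
  for q in("poise_knob","zero_line","hex_large_mid","hex_medium_mid","weight_large_mid","weight_medium_mid","weight_small_mid"):
    for d in spot_point(q,n)[:2]: p=o+A@np.array(d["point"]); print(n,q,round(d["conf"],2),p.round(1))
E
```

```text
t 25.85 tcp [500.8  51.1 170.3] rot [ 3.139 -0.     1.26 ] gap 55.5 F [ 0.1 -0.8  0.5]
scene poise_knob 0.5 [481.7 309.7 116.1]
scene zero_line 0.97 [481.7 305.8  73.8]
scene hex_large_mid 0.89 [415.3 -89.4  26.7]
scene hex_large_mid 0.47 [ 630.3 -197.4    8.5]
scene hex_medium_mid 0.8 [ 460.3 -197.1   24.1]
scene weight_large_mid 0.9 [ 630.8 -199.8   47. ]
scene weight_large_mid 0.74 [ 655.1 -126.7   40.3]
scene weight_medium_mid 0.77 [ 653.7 -127.8   37.9]
scene weight_small_mid 0.78 [ 607.5 -268.8   36.5]
scene weight_small_mid 0.51 [481.  308.3 115.8]
top poise_knob 0.51 [484.3 310.9 113.2]
top zero_line 0.64 [479.  315.2  79.2]
top hex_large_mid 0.75 [418.7 -88.8  20.3]
top hex_large_mid 0.47 [ 607.8 -265.     4.7]
top hex_medium_mid 0.7 [ 463.  -198.9   22. ]
top hex_medium_mid 0.37 [417.5 -90.4  25.8]
top weight_large_mid 0.71 [ 631.  -193.2   50.9]
top weight_large_mid 0.63 [ 474.5 -337.8   34.6]
top weight_medium_mid 0.46 [ 652.8 -128.4   41.2]
top weight_small_mid 0.63 [ 610.5 -262.7   34.4]
```

View pics/e1.png

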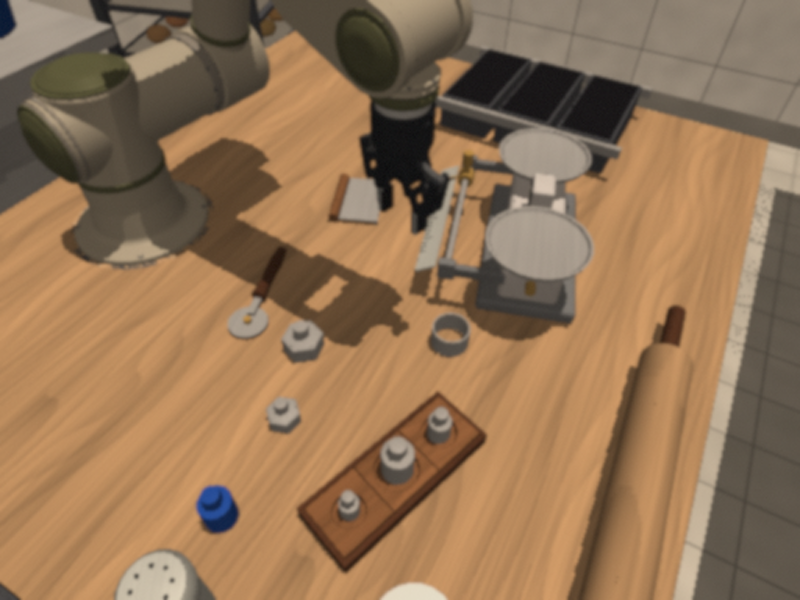

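View pics/e2.png

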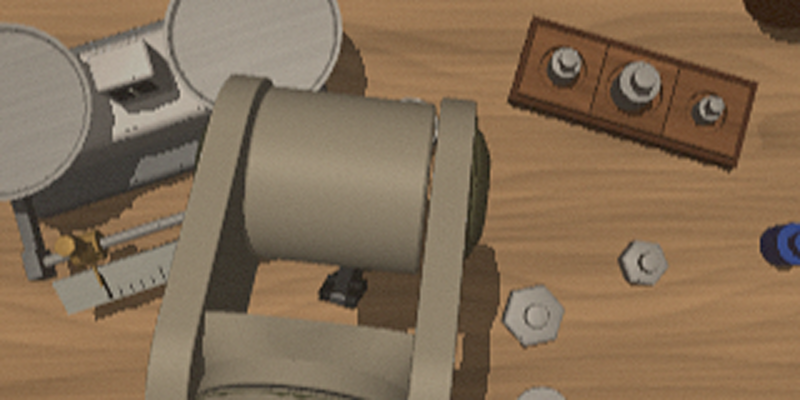

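The three weights stand upright in their own recesses, seen in the scene image at (348,505), (397,460) and (440,425). The hex weights and the blue weight haven't moved, and the poise is at the zero line. Handing in.

```bash
python3 -c "
from bench import *
sign_off()"
```

```text
the job is handed in; nothing more can be done
```

The poise is back at the zero line, and the three round weights stand upright in the recesses of their own sizes. I slid the poise first, then set down the small, medium and large weights, opening the fingers only once the wrist force showed each weight touching its recess floor. I handed the job in at about 27 s of the 88 s allowed.

- **Weights:** the last pictures show all three upright, and the network positions agree with the seats to about 5 mm. The two six-sided weights and the blue look-alike are where they were.
- **Poise:** this is the least certain result. My own top-camera estimates disagree slightly. The knob reads about 1 mm past the beam's zero mark, and the pointer about 2 mm the other way against the strip mark. The networks' zero-line readings differ by almost 10 mm in y between the two cameras, and the poise lies midway between them. The likely error is within 2 mm.
- **Final state:** the gripper was open, above the bench and touching nothing.

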